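Packing block to the gauge mark

TASK

Take the dark drilled strip off the drilling jig and put it down on the bench. Build up a packing block on the jig's bed by the end stop from the plain boards lying about, flat in one neat, square pile, and stop when its top is level with the red mark of the gauge; leave spare boards off the jig. Then slide the fence up by its wooden grip until the pile is held snugly against the end stop, and only then turn both black clamp knobs clockwise as far as they go.

Things in the scene. Friction and masses are not known exactly. Their poses are not given: they have to be found in the camera images.
- pile (a point): drilling jig fixed to the bench, grey bed 130 x 360 x 18 mm thick, open on both x sides. Point: on the bed's top, under the middle of the pile. y runs along the bed to the wooden end stop, face 60 mm away in +y (100 mm wide, 66 high); x across (65 mm to each edge), z up; bed centre 90 mm off in -y. Boards lie with their length along y, centred over this point in x
- mark (a point): red mark of the height gauge: top edge of the 90 mm wide red line along the top of the end stop, level with its face, 72 mm above the bed; behind it a white rule 36 mm wide reaches 104 mm above the bed
- thick1_c (a point): pale plywood offcut 60 x 120 x 24 mm, about 0.11 kg; the point is its centre (half-way up), x along the 60 mm width, y along the 120 mm length, z through the thickness; one to three of the thick ones are there
- thick2_c (a point): pale plywood offcut 60 x 120 x 24 mm, about 0.11 kg; the point is its centre (half-way up), x along the 60 mm width, y along the 120 mm length, z through the thickness; one to three of the thick ones are there
- thick3_c (a point): pale plywood offcut 60 x 120 x 24 mm, about 0.11 kg; the point is its centre (half-way up), x along the 60 mm width, y along the 120 mm length, z through the thickness; one to three of the thick ones are there
- thin1_c (a point): plain wooden board offcut 60 x 120 x 12 mm, about 0.06 kg; the point is its centre (half-way up), x along the 60 mm width, y along the 120 mm length, z through the thickness; all four thin ones are always there
- thin2_c (a point): plain wooden board offcut 60 x 120 x 12 mm, about 0.06 kg; the point is its centre (half-way up), x along the 60 mm width, y along the 120 mm length, z through the thickness; all four thin ones are always there
- thin3_c (a point): plain wooden board offcut 60 x 120 x 12 mm, about 0.06 kg; the point is its centre (half-way up), x along the 60 mm width, y along the 120 mm length, z through the thickness; all four thin ones are always there
- thin4_c (a point): plain wooden board offcut 60 x 120 x 12 mm, about 0.06 kg; the point is its centre (half-way up), x along the 60 mm width, y along the 120 mm length, z through the thickness; all four thin ones are always there
- fence (a joint): sliding fence of the jig: travel in m towards the end stop (+y of pile). At 0 its face is 180 mm from the stop; at 0.060, 120 mm (boards held); track ends at 0.068. Friction 3 N. Wooden face 100 mm wide, 12 thick, 70 high above the bed; behind it a flat metal foot, top 9 mm above the bed, carries the grip, then the two knobs
- fence_grip (a point): light wooden grip block standing on the fence's foot, to push or pull the fence by: 44 mm long across the bed, 16 mm thick along the track, its top 70 mm above the bed; the point lies on its middle plane 16 mm below its top; axes as pile; 30 mm free on the side of the face
- knob_a (a joint): clamp knob of the fence, nearer the robot: angle in rad, grows as it is turned clockwise seen from above (tightened), about its upright axis; friction 0.08 N m; its end stop, fully tight, is at 2.4
- knob_a_grip (a point): black bar-shaped clamp knob on the fence's foot, 62 mm behind the grip: bar 46 mm long, 14 mm thick, 30 mm high (from 35 to 65 mm above the bed) on a 26 mm steel collar; the point is on the turning axis 14 mm below its top, x along the bar, turning with it; moves along with the fence
- knob_b (a joint): clamp knob of the fence, farther from the robot: angle in rad, grows as it is turned clockwise seen from above (tightened), about its upright axis; friction 0.08 N m; its end stop, fully tight, is at 2.4
- knob_b_grip (a point): black bar-shaped clamp knob on the fence's foot, 62 mm behind the grip: bar 46 mm long, 14 mm thick, 30 mm high (from 35 to 65 mm above the bed) on a 26 mm steel collar; the point is on the turning axis 14 mm below its top, x along the bar, turning with it; moves along with the fence
- strip_c (a point): dark hardwood strip 36 x 110 x 20 mm with four drilled holes, about 0.06 kg, left lying on the jig's bed; the point is its centre (half-way up), x along the 36 mm width, y along its length. The bench about 0.42 m ahead and 0.375 m to either side of the robot's base is clear to put it down
Mind the look-alikes: they are no part of the job. What is shaped like the part that bears thin4_c but blue is not meant.

How it is judged (in metres and radians):
On the way, in this order (a step that is already met when the one before it is completed fails the run):
1. a board let go on the pile has brought its top level with the red mark (((horizontal distance between thick1_c and pile below 0.06 m and z of thick1_c in the frame of mark between -0.016 and -0.008 m and contact force between the fingers and thick1 below 0.3 N) or (horizontal distance between thick2_c and pile below 0.06 m and z of thick2_c in the frame of mark between -0.016 and -0.008 m and contact force between the fingers and thick2 below 0.3 N) or (horizontal distance between thick3_c and pile below 0.06 m and z of thick3_c in the frame of mark between -0.016 and -0.008 m and contact force between the fingers and thick3 below 0.3 N) or (horizontal distance between thin1_c and pile below 0.06 m and z of thin1_c in the frame of mark between -0.01 and -0.002 m and contact force between the fingers and thin1 below 0.3 N) or (horizontal distance between thin2_c and pile below 0.06 m and z of thin2_c in the frame of mark between -0.01 and -0.002 m and contact force between the fingers and thin2 below 0.3 N) or (horizontal distance between thin3_c and pile below 0.06 m and z of thin3_c in the frame of mark between -0.01 and -0.002 m and contact force between the fingers and thin3 below 0.3 N) or (horizontal distance between thin4_c and pile below 0.06 m and z of thin4_c in the frame of mark between -0.01 and -0.002 m and contact force between the fingers and thin4 below 0.3 N))), for 0.3 s.
2. the fence is slid up until it holds the pile against the end stop (value of joint fence above 0.057 m), for 0.2 s.
3. both clamp knobs are turned clockwise to their end stops (value of joint each of knob_a, knob_b above 2.25 rad), for 0.2 s.
At the end, for the whole second after the job is handed in: The dark strip is off the jig; one square pile of flat boards stands against the end stop, top within 4 mm of the mark, each board within 15 mm of its place and 0.1 rad of square; fence closed on it (gap under 123 mm), both knobs over 2.25 of 2.4 rad, spare boards off the jig, all at rest (all of step 3 and ((horizontal distance between thick1_c and pile below 0.015 m and z of thick1_c in the frame of mark between -0.016 and -0.008 m) or (horizontal distance between thick2_c and pile below 0.015 m and z of thick2_c in the frame of mark between -0.016 and -0.008 m) or (horizontal distance between thick3_c and pile below 0.015 m and z of thick3_c in the frame of mark between -0.016 and -0.008 m) or (horizontal distance between thin1_c and pile below 0.015 m and z of thin1_c in the frame of mark between -0.01 and -0.002 m) or (horizontal distance between thin2_c and pile below 0.015 m and z of thin2_c in the frame of mark between -0.01 and -0.002 m) or (horizontal distance between thin3_c and pile below 0.015 m and z of thin3_c in the frame of mark between -0.01 and -0.002 m) or (horizontal distance between thin4_c and pile below 0.015 m and z of thin4_c in the frame of mark between -0.01 and -0.002 m)) and ((horizontal distance between thick1_c and pile below 0.015 m and angle between the z axis of thick1_c and the z axis of pile, either way round below 0.06 rad and angle between the y axis of thick1_c and the y axis of pile, either way round below 0.1 rad and z of thick1_c in the frame of mark below -0.008 m) or horizontal distance between thick1_c and pile above 0.13 m or height (world z) of thick1_c below 0.021 m) and ((horizontal distance between thick2_c and pile below 0.015 m and angle between the z axis of thick2_c and the z axis of pile, either way round below 0.06 rad and angle between the y axis of thick2_c and the y axis of pile, either way round below 0.1 rad and z of thick2_c in the frame of mark below -0.008 m) or horizontal distance between thick2_c and pile above 0.13 m or height (world z) of thick2_c below 0.021 m) and ((horizontal distance between thick3_c and pile below 0.015 m and angle between the z axis of thick3_c and the z axis of pile, either way round below 0.06 rad and angle between the y axis of thick3_c and the y axis of pile, either way round below 0.1 rad and z of thick3_c in the frame of mark below -0.008 m) or horizontal distance between thick3_c and pile above 0.13 m or height (world z) of thick3_c below 0.021 m) and ((horizontal distance between thin1_c and pile below 0.015 m and angle between the z axis of thin1_c and the z axis of pile, either way round below 0.06 rad and angle between the y axis of thin1_c and the y axis of pile, either way round below 0.1 rad and z of thin1_c in the frame of mark below -0.002 m) or horizontal distance between thin1_c and pile above 0.13 m or height (world z) of thin1_c below 0.021 m) and ((horizontal distance between thin2_c and pile below 0.015 m and angle between the z axis of thin2_c and the z axis of pile, either way round below 0.06 rad and angle between the y axis of thin2_c and the y axis of pile, either way round below 0.1 rad and z of thin2_c in the frame of mark below -0.002 m) or horizontal distance between thin2_c and pile above 0.13 m or height (world z) of thin2_c below 0.021 m) and ((horizontal distance between thin3_c and pile below 0.015 m and angle between the z axis of thin3_c and the z axis of pile, either way round below 0.06 rad and angle between the y axis of thin3_c and the y axis of pile, either way round below 0.1 rad and z of thin3_c in the frame of mark below -0.002 m) or horizontal distance between thin3_c and pile above 0.13 m or height (world z) of thin3_c below 0.021 m) and ((horizontal distance between thin4_c and pile below 0.015 m and angle between the z axis of thin4_c and the z axis of pile, either way round below 0.06 rad and angle between the y axis of thin4_c and the y axis of pile, either way round below 0.1 rad and z of thin4_c in the frame of mark below -0.002 m) or horizontal distance between thin4_c and pile above 0.13 m or height (world z) of thin4_c below 0.021 m) and value of joint fence above 0.057 m and linear speed of each of thick1, thick2, thick3, thin1, thin2, thin3, thin4 below 0.02 m/s and (height (world z) of strip_c below 0.016 m or horizontal distance between strip_c and pile above 0.25 m)); the robot touches nothing.
Of thick1, thick2, thick3 only 1 to 3 are there at a start; the rules pass over those that are not, and their reading is None.
At some moment in a run one of thin1, thin2, thin3, thin4 may be knocked a few centimetres aside while the robot is not near it.
Once in a run the grip may slacken for a moment while it holds something.
It also fails if it takes over 210 s, if anything falls off the work surface, if the arm or the gripper's body presses on something with over 40 N, if the wrist force passes 120 N, or if a joint passes its speed limit or range.

ROBOT

A 7-joint arm with a two-finger parallel gripper is mounted at the origin on the work surface. World frame = base frame: x ahead of the robot, y to its left, z up, the work surface at z = 0. Lengths are in m, angles in degrees, forces in N, time in s.
With the tool pointing down it reaches from about 0.35 to 0.775 m from the base axis. Payload 3.1 kg.
Tool frame: the origin (TCP) lies on the centre line of the jaws, within the pads' length; the fingertips stand 17 mm ahead of it and the grasp point (between the pads) lies 2 mm behind it (robot.tip_reach is the distance from the TCP to the fingertips, in m); z points along the fingers, y is the direction in which the jaws open and shut (so a half turn about z gives the same grasp; the last joint's range is limited). The gripper opens to 85 mm and grips with 20 to 120 N. Pads are 22 mm wide; open, the fingers measure 114 mm over their backs; the gripper's body (76 mm by 85 mm) begins 54 mm behind the grasp point. The pads swing forward as they close: fully open they stand 13 mm farther back than shut.
Start: joints at [-73.207, 17.813, 0.802, 86.603, -0.252, 75.585, -1.558], TCP at [0.181, 0.519, 0.248] pointing down, gripper open.
Joint ranges: [-154.91, 154.91], [-16.99, 109.72], [-72.82, 74.43], [7.12, 147.25], [-82.49, 262.49], [11.32, 116.49], [-174.64, 174.64]. Speed limits (degrees/s): [159.86, 159.86, 180, 180, 180, 180, 180].

INTERFACE

Orientations are given as [roll, pitch, yaw] about the fixed x, y, z axes, in that order (R = Rz(yaw) Ry(pitch) Rx(roll)).
In Python, from station import robot, fingers, vision, workorder, recognise gives the robot as it stands. Calls block until the motion is done:
- robot.move_to(position, orientation): joint-space move of the TCP to a pose.
- robot.line_to(position, orientation=None, velocity=0.15, f_stop=None): straight line of the TCP; orientation=None keeps the orientation; velocity is the mean speed in m/s. With f_stop (N) it stops when the force on the tool has changed by that much, and returns True; else False.
- robot.move_j(angles): joint-space move.
- fingers.gripper_to(opening, force=None): opening from 0.0 (shut) to 1.0 (fully open); force is the grip in N (None keeps the last); returns when the fingers have stopped.
- robot.pause(seconds).
- robot.inverse_kinematics(position, orientation): joint angles nearest the present ones, or None.
- vision.grab_frame(name): name is "scene" or "top"; returns the picture (480x640x3 uint8, red, green, blue); there is no depth.
- vision.calibration(name): a dict with "mtx" (3x3 intrinsics, pixels), "k1" (the pictures are not rectified: a ray, as slopes to the right and down, at radius r is drawn at 1 + k1 r^2 times it, then the intrinsics apply), "extrinsics" (4x4, takes a point from world to camera coordinates). Camera axes: x right, y up, looking along -z (the intrinsics and any distortion apply to the point x, -y, -z); pixel columns grow to the right and rows downward; lengths in m; the calibration is good to about 2 mm. A picture is of the moment at which its call begins. calibration takes no time and is no camera call.
A pose or a line that the arm cannot do raises robot.PlanningError and nothing moves.
- workorder.close_job(): hands the job in, once; it reports no verdict.
Trained networks look in the newest picture that a camera, given by its name, has taken for a name from the list of things; names that differ only in an ending like _2 or _b are one class to them, and where a whole thing is asked for, a point or a joint stands for the part that bears it (a point fixed in the world has none). Each returns a list of dicts, best first, with "p" (0 to 1); they miss things now and then, are a little off and sometimes report something else, mostly with a low value. They report only what shows in the picture. A call takes as long as a camera call. They do not tell look-alikes from the thing itself.
- recognise(label, camera): "rect" ([centre column, centre row, width, height] in pixels, round what is visible of it).
Readings, each from a call of its own:
- robot.current_time_s(): time.
- robot.current_joint_positions(): joint angles.
- robot.current_dq(): joint speeds.
- robot.current_joint_torque(): joint torques, N m.
- robot.current_tool_pos(): TCP position.
- robot.current_eef_rot(): TCP orientation.
- robot.current_contact_force(): force on the tool from outside, world axes, zero at the start.
- robot.current_torque(): the same for the moment, N m.
- robot.current_finger_gap(): opening from 0.0 (shut) to 1.0 (fully open).
Only numpy, scipy, OpenCV 4.12 (cv2) and the standard library are available. Lean on these libraries where they do the work, as an engineer would, in place of code of your own. Each camera call takes 0.05 s, during which the arm holds its last target. There are 200 camera calls.

## Working session

There is one attempt and no reset: what is moved stays moved. The work goes in short steps, each a Python script; the robot and the scene stay as the last script left them, time stands still between calls to the robot, and variables do not carry over. Pictures are saved under pics/ and viewed, about 12 in all and at most 16, crops included, and the job is handed in when it is done.

```bash
mkdir -p pics; ls
cat > h.py <<'E'
import numpy as np, cv2
from station import robot, fingers, vision, workorder, recognise
def snap(cam,name):
    im=vision.grab_frame(cam); cv2.imwrite(f'pics/{name}.png',im[:,:,::-1]); return im
def ray(cam,u,v):
    c=vision.calibration(cam); K=np.array(c['mtx']);E=np.array(c['extrinsics'])
    d=np.array([(u-K[0,2])/K[0,0],(v-K[1,2])/K[1,1]]); s=d.copy()
    for _ in range(30): s=d/(1+c['k1']*(s@s))
    R=E[:3,:3]; o=-R.T@E[:3,3]
    return o, R.T@np.array([s[0],-s[1],-1.])
def world(cam,u,v,z):
    o,d=ray(cam,u,v); return o+d*(z-o[2])/d[2]
def pix(cam,p):
    c=vision.calibration(cam); K=np.array(c['mtx']);E=np.array(c['extrinsics'])
    q=E[:3,:3]@np.array(p)+E[:3,3]; s=np.array([q[0],-q[1]])/-q[2]; s=s*(1+c['k1']*(s@s))
    return np.array([K[0,0]*s[0]+K[0,2],K[1,1]*s[1]+K[1,2]])
E
python3 - <<'E'
from h import *
for c in('top','scene'):
    snap(c,c+'0'); o,d=ray(c,320,240); print(c,o.round(3),d.round(3),vision.calibration(c)['k1'],vision.calibration(c)['mtx'][0])
    for n in ['thick1_c','thin1_c','fence_grip','knob_a_grip','strip_c','mark','fence']:
        print(n,[(np.round(r['rect']).tolist(),round(r['p'],2)) for r in recognise(n,c)])
print(robot.current_tool_pos(),robot.current_eef_rot(),robot.current_time_s())
E
```

```text
pics
top [ 0.228 -0.011  1.311] [ 0.191 -0.026 -0.981] -0.1368089089682917 [587.80993372   0.         307.3219968 ]
thick1_c []
thin1_c [([179.0, 259.0, 42.0, 56.0], 0.81)]
fence_grip [([342.0, 174.0, 66.0, 67.0], 0.77), ([359.0, 191.0, 18.0, 23.0], 0.69), ([297.0, 174.0, 161.0, 69.0], 0.52)]
knob_a_grip [([360.0, 190.0, 17.0, 18.0], 0.49), ([412.0, 266.0, 33.0, 55.0], 0.2)]
strip_c [([265.0, 169.0, 47.0, 28.0], 0.73)]
mark [([296.0, 173.0, 162.0, 69.0], 0.56)]
fence [([340.0, 172.0, 62.0, 63.0], 0.86)]
scene [1.203 0.105 0.907] [-0.654 -0.11  -0.749] 0.02650817898535668 [530.14126656   0.         323.40665373]
thick1_c []
thin1_c [([451.0, 263.0, 38.0, 45.0], 0.67), ([319.0, 317.0, 192.0, 103.0], 0.65), ([221.0, 234.0, 45.0, 44.0], 0.29)]
fence_grip [([269.0, 305.0, 82.0, 81.0], 0.65), ([246.0, 316.0, 12.0, 32.0], 0.6)]
knob_a_grip [([257.0, 279.0, 19.0, 29.0], 0.6)]
strip_c [([357.0, 328.0, 60.0, 34.0], 0.9)]
mark [([320.0, 315.0, 197.0, 104.0], 0.94)]
fence [([271.0, 305.0, 83.0, 81.0], 0.74)]
[0.18069761 0.51949494 0.24832413] [1.79995829e+02 8.07392968e-04 1.60822043e+02] 0.8
```

View pics/top0.png

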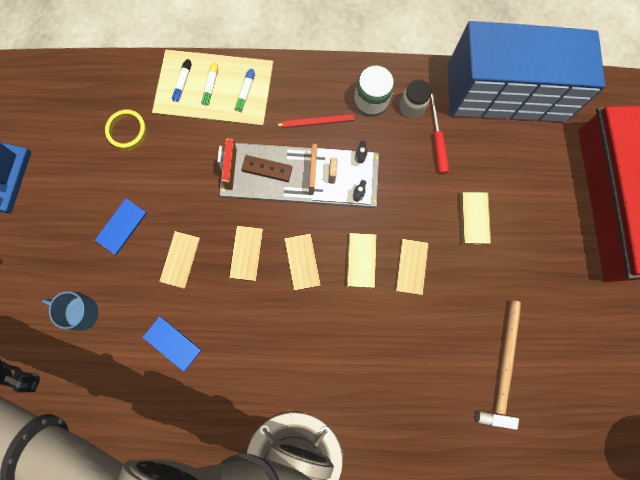

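View pics/scene0.png

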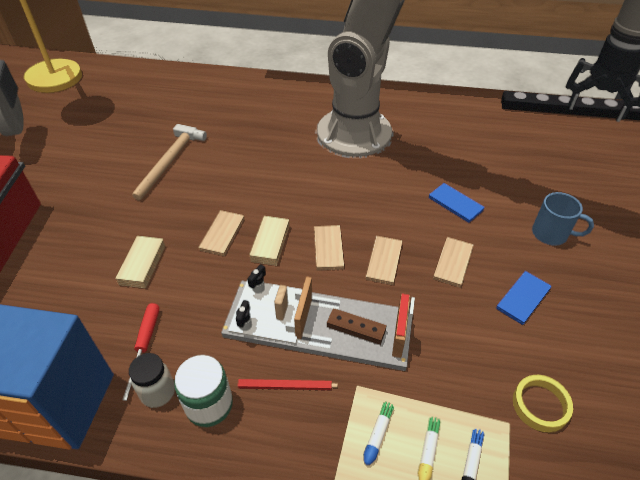

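Boards in the top view are thick (pale) at (361,260) and (476,218), and thin at (180,259), (246,253), (302,262) and (412,267). Look-alikes are the blue boards at (121,226) and (172,343), plus the light tray at (213,87). The jig is at (298,173), with the end stop on its left. I'll use 2 thick + 2 thin = 72 mm. Next I'll segment the boards and check a close crop.

```bash
cat >> h.py <<'E'
def boards(im,cam='top',ztop=0.012):
    """pale boards -> list (px, area, world xyz of centre, yaw deg of long axis, sizes)"""
    hsv=cv2.cvtColor(im,cv2.COLOR_RGB2HSV)
    m=((hsv[...,2]>165)&(hsv[...,1]>50)&(hsv[...,1]<150)&(hsv[...,0]>10)&(hsv[...,0]<35)).astype(np.uint8)
    m=cv2.morphologyEx(m,cv2.MORPH_OPEN,np.ones((3,3)))
    out=[]
    for c in cv2.findContours(m,cv2.RETR_EXTERNAL,cv2.CHAIN_APPROX_NONE)[0]:
        a=cv2.contourArea(c)
        if a<700 or a>2500: continue
        w=np.array([world(cam,*p[0],ztop)[:2] for p in c],np.float32)*1000
        (cx,cy),(sw,sh),an=cv2.minAreaRect(w)
        if sw>sh: an+=90; sw,sh=sh,sw
        # an: angle so that long axis is at an+90
        u=c[:,0].mean(0); col=np.median(im[int(u[1])-5:int(u[1])+5,int(u[0])-5:int(u[0])+5].reshape(-1,3),0)
        out.append((u.round(),a,round(cx/1000,4),round(cy/1000,4),round((an+90+90)%180-90,1),round(sw),round(sh),col))
    return out
E
python3 - <<'E'
from h import *
im=cv2.imread('pics/top0.png')[:,:,::-1]
for b in boards(im): print(*b)
s=cv2.imread('pics/scene0.png')
a=cv2.resize(im[130:220,210:390,::-1],(800,400),interpolation=cv2.INTER_CUBIC)
b=cv2.resize(s[255:375,215:425],(800,457),interpolation=cv2.INTER_CUBIC)
cv2.imwrite('pics/jig.png',cv2.resize(np.vstack([a,b]),(560,600)))
cv2.imwrite('pics/jigtop.png',cv2.resize(im[130:220,210:390,::-1],(800,400),interpolation=cv2.INTER_CUBIC))
cv2.imwrite('pics/jigboth.png',np.vstack([cv2.resize(im[135:215,212:388,::-1],(660,300),interpolation=cv2.INTER_CUBIC),cv2.resize(s[268:368,215:435],(660,300),interpolation=cv2.INTER_CUBIC)]))
E
```

```text
[ 48. 467.] 1437.5 -0.0302 0.5313 -85.4 75 170 [190.  175.  151.5]
[509. 357.] 914.5 0.2292 -0.471 -9.1 22 253 [235.  189.  132.5]
[412. 267.] 1334.5 0.4265 -0.253 -6.9 61 120 [247. 227. 161.]
[302. 261.] 1341.0 0.4316 -0.0059 12.1 60 120 [247. 225. 159.]
[362. 259.] 1354.5 0.4386 -0.139 -1.7 62 121 [248.  250.  195.5]
[179. 259.] 1338.0 0.4284 0.2702 -13.0 61 121 [248. 225. 160.]
[246. 253.] 1311.0 0.4479 0.1206 -5.3 60 120 [248. 227. 161.]
[476. 217.] 1266.5 0.5443 -0.4038 0.9 62 121 [248. 249. 192.]
```

View pics/jigboth.png

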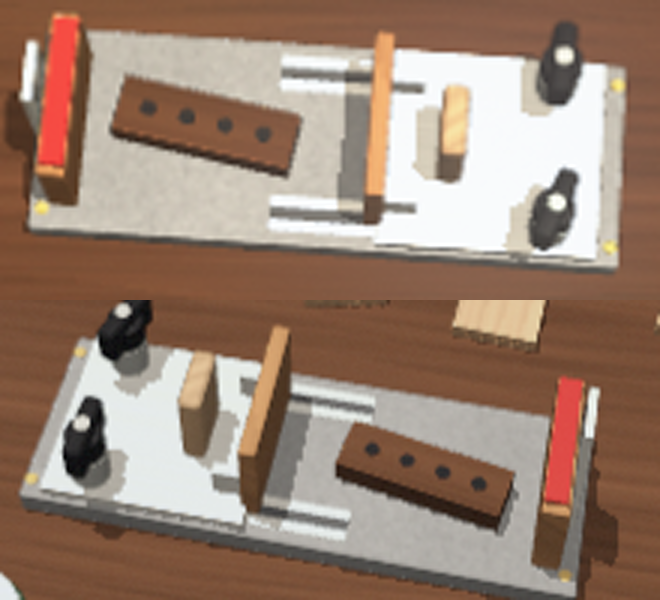

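The jig crop shows the bed with the stop (red line on top) at left, the dark strip at about (207,125) in the crop, the fence face at (378,125), the grip at (455,133), and the knobs at (558,65) and (553,210). I'll fit the jig pose from the bed corners and other points in both views.

Run:
```python
from h import *
from scipy.optimize import least_squares
T=lambda x,y:(212+x/3.75-.5,135+y/3.75-.5); S=lambda x,y:(215+x/3-.5,268+(y-300)/3-.5)
# pile frame coords; bed centre y=-.09 -> ends y -.27..+.09
obs=[('top',T(29,229),(-.065,.09,0)),('top',T(618,261),(-.065,-.27,0)),('top',T(626,67),(.065,-.27,0)),
('scene',S(82,341),(-.065,-.27,0)),('scene',S(22,492),(.065,-.27,0)),('scene',S(577,590),(.065,.09,0)),
]
def W(p,q): c,s=np.cos(p[2]),np.sin(p[2]); return np.array([p[0]+c*q[0]-s*q[1],p[1]+s*q[0]+c*q[1],.018+q[2]])
f=lambda p:np.concatenate([pix(c,W(p,q))-uv for c,uv,q in obs])
r=least_squares(f,[.62,.07,0]); p=r.x; print('pile',p[:2],np.degrees(p[2]),r.fun.round(1))
for cam,uv in [('top',T(565,55)),('scene',S(81,425)),('top',T(556,202)),('scene',S(122,313))]: # knob tops
    w=world(cam,*uv,.018+.066); c,s=np.cos(p[2]),np.sin(p[2]); d=w[:2]-p[:2]; print(cam,(c*d[0]+s*d[1]).round(4),(-s*d[0]+c*d[1]).round(4))
for cam,uv in [('top',T(456,88)),('top',T(452,150)),('scene',S(203,358)),('scene',S(190,393)),('top',T(386,37)),('top',T(376,190))]:
    w=world(cam,*uv,.018+.07); d=w[:2]-p[:2]; print('grip/face top',cam,(c*d[0]+s*d[1]).round(4),(-s*d[0]+c*d[1]).round(4))
for uv in [(78,17),(52,12),(62,172),(36,168)]:
    w=world('top',*T(*uv),.018+.072);d=w[:2]-p[:2];print('red',(c*d[0]+s*d[1]).round(4),(-s*d[0]+c*d[1]).round(4))
A=[world('top',*T(*u),.038)[:2] for u in [(125,77),(301,117),(290,165),(113,130)]]
A=np.array(A);print('strip',A.mean(0),np.linalg.norm(A-np.roll(A,1,0),axis=1),np.degrees(np.arctan2(*(A[0]-A[1])[::-1])))
im=cv2.imread('pics/top0.png')[:,:,::-1]
for b in boards(im,'top',.024): print(*b[2:7])
```

```text
pile [0.63757551 0.09675539] -1.9438179376327351 [-0.9  0.5 -0.2  1.3 -0.5 -1.  -1.1 -1.5 -0.9  0.8  0.5  0.7]
top 0.0437 -0.2274
scene 0.0474 -0.2264
top -0.0465 -0.2256
scene -0.0421 -0.2258
grip/face top top 0.0177 -0.1642
grip/face top top -0.0202 -0.1637
grip/face top scene -0.014 -0.1639
grip/face top scene 0.0139 -0.1653
grip/face top top 0.0466 -0.1217
grip/face top top -0.047 -0.1212
red 0.0475 0.0595
red 0.0497 0.0751
red -0.0477 0.0604
red -0.0461 0.0757
strip [0.6411011  0.07985255] [0.03434734 0.11010212 0.03096282 0.10936863] 78.07733901372514
-0.0278 0.5263 -85.4 74 168
0.2291 -0.4667 -9.1 22 250
0.4247 -0.2508 -6.9 60 119
0.4297 -0.006 12.1 59 119
0.4367 -0.1379 -1.7 61 120
0.4265 0.2676 -13.0 61 120
0.4459 0.1194 -5.3 59 119
0.5414 -0.4002 0.9 61 120
```

Consistent fit: pile at (0.638, 0.097), jig yaw −1.9°, fence at 0. Next I'll write the motion helpers and remove the strip.

```bash
cat >> h.py <<'E'
P=np.array([.6376,.0968]); JY=-1.94
HOME=[-73.207,17.813,.802,86.603,-.252,75.585,-1.558]
def J(x,y): c,s=np.cos(np.radians(JY)),np.sin(np.radians(JY)); return np.array([P[0]+c*x-s*y,P[1]+s*x+c*y])
def ori(pos,jaw):
    """tool-down orientation with jaw axis at world angle jaw (deg), j7 nearest 0"""
    best=None
    for y in (jaw-90,jaw+90):
        o=[180,0,(y+180)%360-180]; q=robot.inverse_kinematics(pos,o)
        if q is not None and (best is None or abs(q[6])<best[0]): best=(abs(q[6]),o)
    return best[1]
def pick(x,y,long,op,zhi=.15,ztouch=-.01,bench=0.,force=60):
    """grasp across the width of a thing lying with its long axis at `long`; returns tcp z of grasp"""
    o=ori([x,y,zhi],long+90); fingers.gripper_to(op); robot.move_to([x,y,zhi],o)
    robot.line_to([x,y,bench+.045],velocity=.15)
    hit=robot.line_to([x,y,ztouch+bench],velocity=.03,f_stop=3)
    z=robot.current_tool_pos()[2]; print('touch',hit,round(z,4))
    z+=.003; robot.line_to([x,y,z],velocity=.05)
    fingers.gripper_to(0,force=force); g=robot.current_finger_gap()
    robot.line_to([x,y,max(zhi,.15)],velocity=.15); print('gap',round(g,3),round(robot.current_finger_gap(),3))
    return z
def place(x,y,long,z,op,zhi=.17):
    """let go with the tcp at z (stops on contact)"""
    o=ori([x,y,zhi],long+90); robot.move_to([x,y,zhi],o); print('gap before',round(robot.current_finger_gap(),3))
    robot.line_to([x,y,z+.012],velocity=.12); h=robot.line_to([x,y,z-.002],velocity=.02,f_stop=3)
    print('down',h,round(robot.current_tool_pos()[2]-z,4),'gap',round(robot.current_finger_gap(),3)); fingers.gripper_to(op); robot.pause(.2)
    robot.line_to([x,y,zhi],velocity=.15); print('t',round(robot.current_time_s(),1))
E
python3 - <<'E'
from h import *
print('tip',robot.tip_reach)
x,y=.641,.080
# strip: 20 mm thick, tips ~6 mm above bed, no touch needed
z=pick(x,y,78,.62,ztouch=.0,bench=.018)
place(.415,-.375,90,z-.018,.62)
robot.move_j(HOME); print(robot.current_time_s())
snap('top','top1'); 
for b in boards(cv2.imread('pics/top1.png')[:,:,::-1]): print(*b[:7])
E
```

```text
tip 0.017
touch True 0.0316
gap 0.407 0.406
gap before 0.407
down True -0.0001 gap 0.403
t 12.2
15.4083
[ 47. 467.] 1359.0 -0.0295 0.537 -85.3 77 163
[509. 357.] 915.5 0.2291 -0.4712 -9.1 22 253
[412. 267.] 1334.5 0.4265 -0.253 -6.9 61 120
[302. 261.] 1341.0 0.4316 -0.0059 12.1 60 120
[362. 260.] 1367.5 0.4388 -0.1391 -1.7 62 121
[179. 259.] 1337.0 0.4284 0.2702 -13.0 61 121
[246. 253.] 1311.0 0.4479 0.1206 -5.3 60 120
[476. 217.] 1262.5 0.5443 -0.4038 0.9 62 121
```

Run:
```python
from h import *
z=pick(.4375,-.1382,-1.7,.82)
x,y=J(0,-.004)
place(x,y,90+JY,z+.018,.82)
z=pick(.542,-.4005,.9,.82)
place(x,y,90+JY,z+.018+.024,.82)
robot.move_j(HOME); t=snap('top','top2'); s=snap('scene','scene2')
for b in boards(t): print(*b[:7])
cv2.imwrite('pics/v2.png',np.vstack([cv2.resize(t[135:215,212:388,::-1],(660,300),interpolation=cv2.INTER_CUBIC),cv2.resize(s[268:368,215:435,::-1],(660,300),interpolation=cv2.INTER_CUBIC)]))
```

```text
touch True 0.0094
gap 0.69 0.695
gap before 0.689
down True 0.0002 gap 0.691
t 26.4
touch True 0.0095
gap 0.69 0.691
gap before 0.692
down True 0.0 gap 0.69
t 36.8
[ 46. 466.] 1389.5 -0.0309 0.5403 -85.3 75 157
[509. 357.] 924.5 0.2292 -0.4711 -9.3 22 253
[412. 267.] 1334.5 0.4265 -0.253 -6.9 61 120
[302. 261.] 1344.0 0.4317 -0.0059 12.0 60 120
[179. 259.] 1341.5 0.4284 0.2702 -13.0 61 121
[246. 253.] 1308.0 0.4479 0.1206 -5.3 60 120
[257. 165.] 1323.5 0.6531 0.0977 89.1 64 128
```

View pics/v2.png

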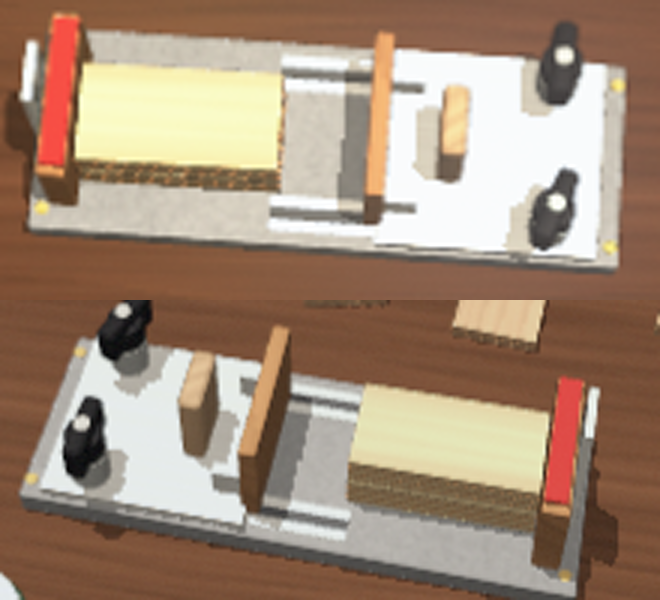

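View pics/scene2.png

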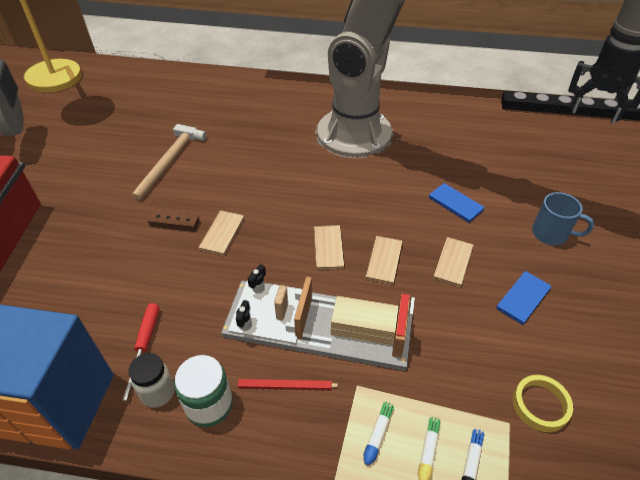

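The two thick boards form a square pile against the stop at crop (180,120). The strip lies flat on the bench at scene (174,222). The thin boards go on next, with a fresh look before each pick.

Run:
```python
from h import *
x,y=J(0,-.004)
for i,h in enumerate((.048,.060)):
    bs=[b for b in boards(vision.grab_frame('top')) if abs(b[5]-60)<4 and abs(b[6]-120)<4 and b[2]<.56]
    for b in bs: print(*b[2:7])
    b=min(bs,key=lambda b:abs(b[3]-(-.0059,.1206)[i]))
    z=pick(b[2],b[3],b[4],.82)
    if not .66<robot.current_finger_gap()<.73: raise SystemExit('bad grasp')
    place(x,y,90+JY,z+.018+h,.82)
    robot.move_j(HOME)
t=snap('top','top3'); s=snap('scene','scene3')
for b in boards(t,'top',.09): print(*b[:7])
for c in('top','scene'):vision.grab_frame(c);print(c,[(np.round(r['rect']).tolist(),round(r['p'],2)) for r in recognise('knob_a_grip',c)])
cv2.imwrite('pics/v3.png',np.vstack([cv2.resize(t[135:215,212:388,::-1],(660,300),interpolation=cv2.INTER_CUBIC),cv2.resize(s[268:368,215:435,::-1],(660,300),interpolation=cv2.INTER_CUBIC)]))
```

```text
0.4265 -0.253 -6.9 61 120
0.4317 -0.0059 12.0 60 120
0.4284 0.2702 -13.0 61 121
0.4479 0.1206 -5.3 60 120
touch True 0.0093
gap 0.685 0.683
gap before 0.687
down True 0.0004 gap 0.685
t 48.9
0.4265 -0.2531 -6.9 61 120
0.4284 0.2702 -13.0 61 121
0.448 0.1208 -5.4 60 120
touch True 0.0094
gap 0.679 0.685
gap before 0.68
down True 0.0004 gap 0.68
t 60.3
[ 43. 464.] 1388.5 -0.0134 0.5085 -85.3 74 140
[509. 357.] 938.5 0.2291 -0.4435 -9.6 21 238
[412. 267.] 1337.5 0.4146 -0.2385 -6.9 57 113
[179. 259.] 1342.0 0.4164 0.2533 -13.0 58 114
[260. 163.] 1422.0 0.635 0.0913 88.1 62 123
top [([463.0, 274.0, 42.0, 23.0], 0.64), ([361.0, 191.0, 18.0, 20.0], 0.52)]
scene [([255.0, 279.0, 15.0, 31.0], 0.77)]
```

View pics/v3.png

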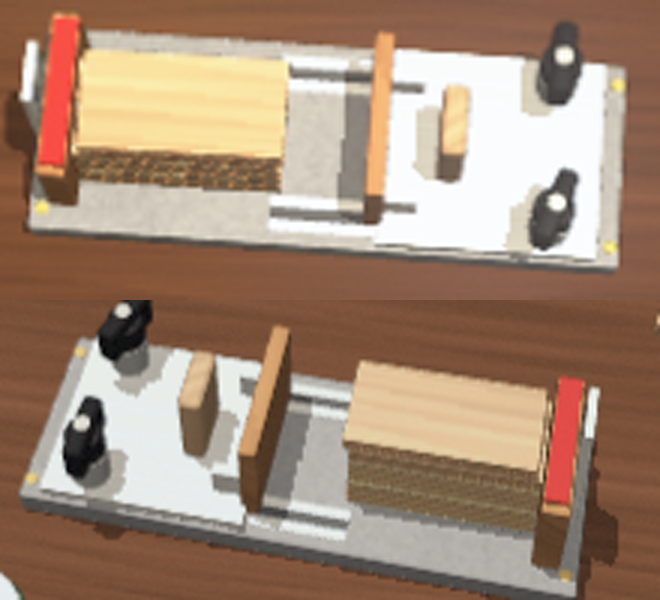

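The pile is square with its top level with the red mark. Next I'll slide the fence.

Run:
```python
from h import *
a=J(0,-.164); o=ori([*a,.2],90+JY); fingers.gripper_to(.40)
robot.move_to([*a,.2],o); print('hit',robot.line_to([*a,.071],velocity=.08,f_stop=5),robot.current_tool_pos())
fingers.gripper_to(0,force=50); print(robot.current_finger_gap())
b=J(0,-.164+.064); h=robot.line_to([*b,.071],velocity=.04,f_stop=15)
p=robot.current_tool_pos(); print(h,np.linalg.norm(p[:2]-a),robot.current_contact_force())
fingers.gripper_to(.40); robot.pause(.3)
robot.line_to([p[0],p[1],.2],velocity=.12)
robot.move_j(HOME); t=snap('top','top4'); s=snap('scene','scene4'); print(robot.current_time_s())
cv2.imwrite('pics/v4.png',np.vstack([cv2.resize(t[135:215,212:388,::-1],(660,300),interpolation=cv2.INTER_CUBIC),cv2.resize(s[268:368,215:435,::-1],(660,300),interpolation=cv2.INTER_CUBIC)]))
```

```text
hit False [ 0.63243592 -0.06726408  0.07159134]
0.1786724215368808
True 0.05289633937829065 [ 0.21474776 -1.54421417  3.20372682]
73.7
```

View pics/v4.png

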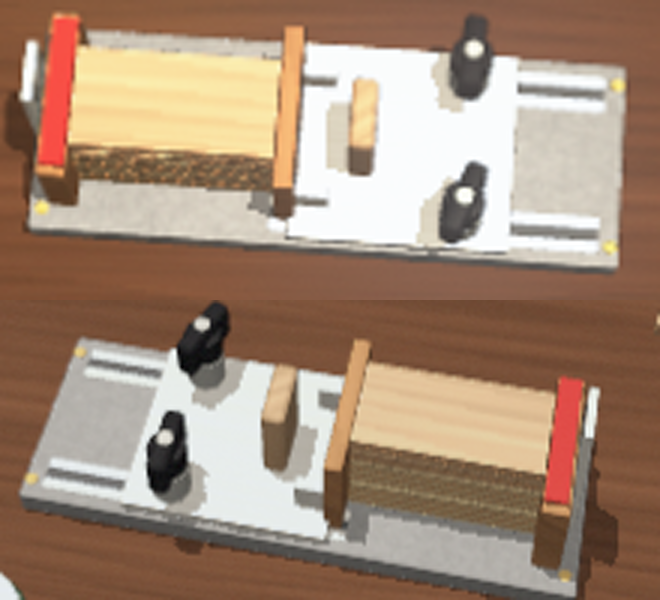

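The fence face is at crop (290,120), and the boards have moved up to the stop. The measured travel of 53 mm looks short, so I'll push once more with a firmer limit and measure.

Run:
```python
from h import *
T=lambda x,y:(212+x/3.75-.5,135+y/3.75-.5)
c,s=np.cos(np.radians(JY)),np.sin(np.radians(JY))
def jy(uv,z):
    d=world('top',*T(*uv),z)[:2]-P; return (-s*d[0]+c*d[1]).round(4)
print('grip',jy((366,80),.088),jy((361,142),.088),'face',jy((295,29),.088),jy((284,185),.088),'knobs',jy((474,48),.084),jy((465,196),.084))
g=jy((364,110),.088); a=J(0,g)
o=ori([*a,.2],90+JY); fingers.gripper_to(.40)
robot.move_to([*a,.2],o); print('hit',robot.line_to([*a,.071],velocity=.08,f_stop=5))
fingers.gripper_to(0,force=60); print(robot.current_finger_gap()); robot.pause(.3)
f0=robot.current_contact_force()
b=J(0,g+.016); h=robot.line_to([*b,.071],velocity=.03,f_stop=30)
p=np.array(robot.current_tool_pos()); print(h,np.linalg.norm(p[:2]-a),'jig y',-s*(p[0]-P[0])+c*(p[1]-P[1]),f0,robot.current_contact_force())
fingers.gripper_to(.40); robot.pause(.3)
robot.line_to([p[0],p[1],.2],velocity=.12)
robot.move_j(HOME); t=snap('top','top5'); print(robot.current_time_s())
q=snap('scene','scene5')
K=np.hstack([cv2.resize(t[130:215,212:350,::-1],(414,255),interpolation=cv2.INTER_CUBIC)[:, :400],cv2.resize(q[265:350,250:383,::-1],(400,255),interpolation=cv2.INTER_CUBIC)])
L=np.hstack([cv2.resize(t[130:205,318:358,::-1],(160,300),interpolation=cv2.INTER_CUBIC),cv2.resize(q[268:338,255:310,::-1],(236,300),interpolation=cv2.INTER_CUBIC)])
L=np.pad(L,((0,0),(0,800-L.shape[1]),(0,0))); cv2.imwrite('pics/v5.png',np.vstack([K,L]))
```

```text
grip -0.1116 -0.1109 face -0.0682 -0.0681 knobs -0.1737 -0.1728
hit False
0.17615073830535757
False 0.0006972175589740716 jig y -0.11085588386272344 [-1.05720655  1.60216734  5.04236784] [  1.51880219 -20.31898158   0.54289245]
83.8417
```

View pics/v5.png

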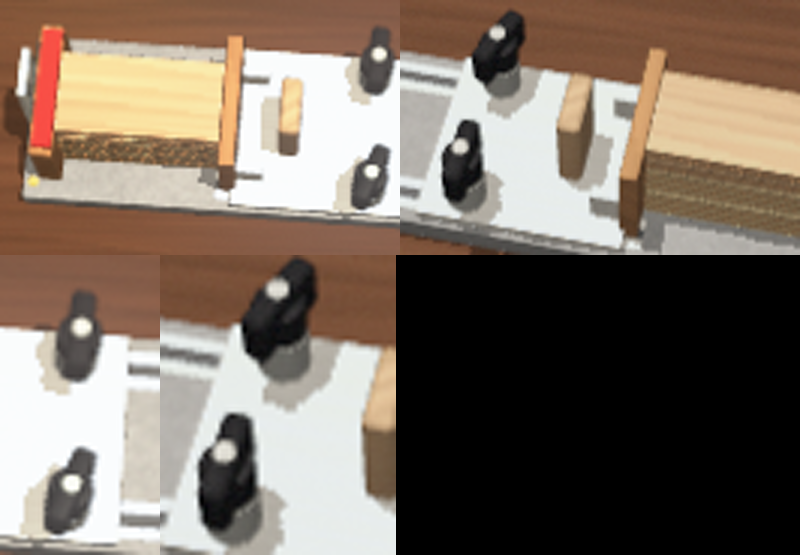

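Pushing with 20 N moved the fence under 1 mm, so the pile is clamped. The grip at jig y ≈ −0.111 against a nominal −0.170 at zero gives travel ≈ 0.059. Next I'll estimate the knob bar angles by silhouette fitting.

```bash
cat > knob.py <<'E'
from h import *
def knobfit(ims,centers):
    res=[]
    for cx,cy in centers:
        tot={}
        for cam,im in ims.items():
            m=(im.max(2)<75).astype(np.uint8); u0=pix(cam,[*J(cx,cy),.068]).astype(int)
            k=8; S=slice(u0[1]-24,u0[1]+24),slice(u0[0]-24,u0[0]+24)
            M=cv2.resize(m[S],None,fx=k,fy=k,interpolation=cv2.INTER_LINEAR)
            for th in range(-90,90,3):
                best=0
                a=np.radians(th+JY); c=J(cx,cy)
                pts=[]
                for sx in(-23,23):
                    for sy in(-7,7):
                        for z in(.053,.083):
                            pts.append(pix(cam,[c[0]+(np.cos(a)*sx-np.sin(a)*sy)/1000,c[1]+(np.sin(a)*sx+np.cos(a)*sy)/1000,z]))
                pts=(np.array(pts)+.5-[u0[0]-24,u0[1]-24])*k
                hull=cv2.convexHull(pts.astype(np.float32))
                for dx in range(-16,17,8):
                    for dy in range(-16,17,8):
                        H=np.zeros_like(M); cv2.fillConvexPoly(H,(hull+[dx,dy]).astype(np.int32),1)
                        best=max(best,(H&M).sum()/max(1,(H|M).sum()))
                tot.setdefault(th,{})[cam]=best
        r=sorted(tot.items(),key=lambda t:-sum(t[1].values()))[:4]
        res.append([(t,{c:round(float(v),2) for c,v in d.items()}) for t,d in r])
    return res
E
python3 - <<'E'
from knob import *
ims={c:cv2.imread(f'pics/{c}5.png')[:,:,::-1] for c in('top','scene')}
for r in knobfit(ims,[(-.045,-.173),(.045,-.173)]): print(r)
E
```

```text
[(-18, {'top': 0.09, 'scene': 0.72}), (-15, {'top': 0.09, 'scene': 0.72}), (-12, {'top': 0.08, 'scene': 0.71}), (-21, {'top': 0.08, 'scene': 0.71})]
[(3, {'top': 0.12, 'scene': 0.65}), (0, {'top': 0.12, 'scene': 0.64}), (-3, {'top': 0.13, 'scene': 0.63}), (6, {'top': 0.12, 'scene': 0.64})]
```

```bash
sed -i "s/m=(im.max(2)<75).astype(np.uint8)/m=((im.max(2)<100)\&(im.max(2).astype(int)-im.min(2)<22)).astype(np.uint8)/" knob.py
python3 - <<'E'
from knob import *
ims={c:cv2.imread(f'pics/{c}5.png')[:,:,::-1] for c in('top','scene')}
for r in knobfit(ims,[(-.045,-.173),(.045,-.173)]): print(r)
E
```

```text
Traceback (most recent call last):
  File "knob.py", line 17, in knobfit
    pts.append(pix(cam,[c[0]+(np.cos(a)*sx-np.sin(a)*sy)/1000,c[1]+(np.sin(a)*sx+np.cos(a)*sy)/1000,z]))
               ~~~^^^^^^^^^^^^^^^^^^^^^^^^^^^^^^^^^^^^^^^^^^^^^^^^^^^^^^^^^^^^^^^^^^^^^^^^^^^^^^^^^^^^^
  File "h.py", line 14, in pix
    c=vision.calibration(cam); K=np.array(c['mtx']);E=np.array(c['extrinsics'])
ValueError: time passes only in moves, steps and waits
```

```bash
sed -i "s/vision.calibration(cam)/cal(cam)/" h.py
cat >> h.py <<'E'
from functools import lru_cache
@lru_cache
def cal(cam): return vision.calibration(cam)
E
python3 - <<'E'
from knob import *
ims={c:cv2.imread(f'pics/{c}5.png')[:,:,::-1] for c in('top','scene')}
for r in knobfit(ims,[(-.045,-.173),(.045,-.173)]): print(r)
E
```

```text
[(-18, {'top': 0.46, 'scene': 0.68}), (-21, {'top': 0.47, 'scene': 0.67}), (-15, {'top': 0.45, 'scene': 0.68}), (-24, {'top': 0.46, 'scene': 0.66})]
[(0, {'top': 0.53, 'scene': 0.59}), (3, {'top': 0.53, 'scene': 0.59}), (-3, {'top': 0.53, 'scene': 0.58}), (6, {'top': 0.52, 'scene': 0.58})]
```

```bash
cat > turn.py <<'E'
from h import *
def turn(cx,cy,th,total=150,step=15,z=.075):
    c=J(cx,cy); bar=th+JY; best=None
    for base in (bar,bar+180):
        q=[robot.inverse_kinematics([*c,z],[180,0,(base-d+180)%360-180]) for d in (0,total/2,total)]
        if any(x is None for x in q): continue
        j=[x[6] for x in q]; print(base,np.round(j))
        if abs(abs(j[2]-j[0])-total)<40 and (best is None or max(map(abs,j))<best[0]): best=(max(map(abs,j)),base)
    base=best[1]; o=lambda d:[180,0,(base-d+180)%360-180]
    fingers.gripper_to(.40); robot.move_to([*c,.19],o(0))
    print('hit',robot.line_to([*c,z],velocity=.08,f_stop=5),np.round(robot.current_tool_pos(),4)); 
    fingers.gripper_to(0,force=60); print('gap',robot.current_finger_gap()); robot.pause(.2)
    t0=robot.current_torque()[2]; p=np.array(robot.current_tool_pos())
    d=0
    while d<total:
        d=min(d+step,total); robot.line_to([*c,z],o(d),velocity=.1)
        tz=robot.current_torque()[2]-t0; a=(base-robot.current_eef_rot()[2]+180)%360-180
        print(d,'act',round(a,1),'tz',round(tz,2),'t',round(robot.current_time_s(),1),'f',np.round(robot.current_contact_force(),0))
        if abs(tz)>1.2: break
        if d>110: step=8
    robot.pause(.3); fingers.gripper_to(.40); robot.pause(.2)
    q=robot.current_tool_pos(); robot.line_to([q[0],q[1],.2],velocity=.12)
E
python3 - <<'E'
from turn import *
turn(-.045,-.173,-18)
E
```

```text
-19.94 [ -69. -144.  126.]
160.06 [ 97.  23. -50.]
hit False [ 0.5872 -0.0747  0.0756]
gap 0.15186956312448308
15 act 15.0 tz -0.05 t 89.2 f [-2.  2.  7.]
30 act 30.0 tz -0.09 t 89.6 f [-0.  2.  6.]
45 act 45.0 tz -0.02 t 90.0 f [-0.  1.  6.]
60 act 60.0 tz -0.06 t 90.4 f [1. 1. 5.]
75 act 75.0 tz -0.06 t 90.8 f [1. 2. 4.]
90 act 90.0 tz -0.01 t 91.2 f [1. 2. 5.]
105 act 105.0 tz -0.09 t 91.6 f [1. 2. 4.]
120 act 120.0 tz -0.04 t 92.0 f [2. 2. 5.]
128 act 127.7 tz 1.41 t 92.3 f [ 0. -0.  8.]
```

Run:
```python
from turn import *
turn(.045,-.173,0,total=158)
robot.move_j(HOME); t=snap('top','top6'); q=snap('scene','scene6'); print(robot.current_time_s())
from knob import knobfit
for r in knobfit({'top':t,'scene':q},[(-.045,-.173),(.045,-.173)]): print(r)
for b in boards(t): print(*b[:7])
cv2.imwrite('pics/v6.png',np.vstack([cv2.resize(t[135:215,212:388,::-1],(660,300),interpolation=cv2.INTER_CUBIC),cv2.resize(q[268:368,215:435,::-1],(660,300),interpolation=cv2.INTER_CUBIC)]))
```

```text
-1.94 [ -53. -130.  128.]
178.06 [108.  38. -33.]
hit False [ 0.6772 -0.0778  0.0757]
gap 0.14935011262919826
15 act 14.9 tz -0.13 t 99.0 f [-1. -1.  6.]
30 act 29.9 tz -0.09 t 99.4 f [-1. -1.  6.]
45 act 44.9 tz -0.09 t 99.8 f [-0. -1.  6.]
60 act 59.9 tz -0.1 t 100.2 f [ 0. -1.  5.]
75 act 74.8 tz -0.06 t 100.6 f [ 0. -1.  5.]
90 act 89.9 tz -0.05 t 101.0 f [ 1. -0.  5.]
105 act 104.9 tz -0.09 t 101.4 f [ 2. -1.  5.]
120 act 119.9 tz -0.14 t 101.8 f [ 2. -1.  5.]
128 act 127.9 tz -0.13 t 102.1 f [ 2. -0.  5.]
136 act 135.9 tz -0.05 t 102.4 f [3. 0. 5.]
144 act 143.4 tz 2.23 t 102.7 f [ 1. -4.  5.]
107.5917
[(39, {'top': 0.51, 'scene': 0.71}), (36, {'top': 0.5, 'scene': 0.71}), (42, {'top': 0.51, 'scene': 0.7}), (33, {'top': 0.5, 'scene': 0.7})]
[(39, {'top': 0.63, 'scene': 0.63}), (42, {'top': 0.63, 'scene': 0.63}), (36, {'top': 0.62, 'scene': 0.63}), (45, {'top': 0.62, 'scene': 0.62})]
[ 47. 466.] 1255.0 -0.0288 0.5417 -85.3 79 154
[509. 357.] 937.5 0.2291 -0.4712 -9.6 22 253
[412. 267.] 1337.5 0.4265 -0.2531 -6.9 61 120
[179. 259.] 1342.0 0.4284 0.2702 -13.0 61 121
[265. 162.] 1593.0 0.6641 0.0958 87.4 103 141
```

View pics/v6.png

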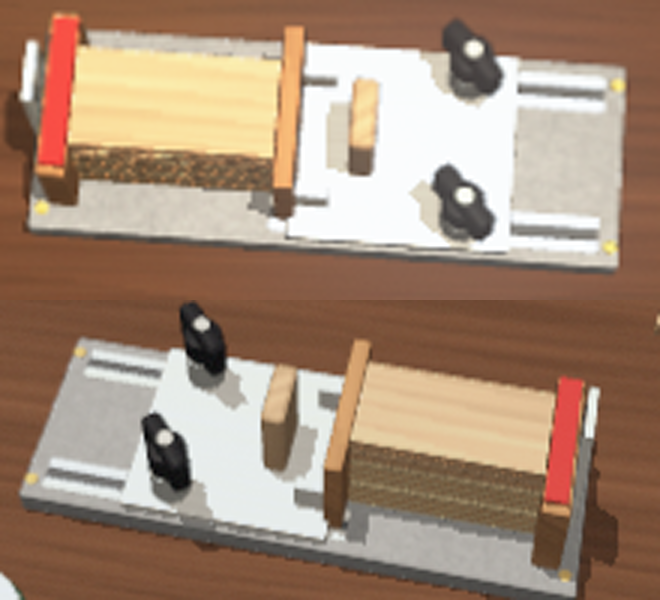

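Both knobs now stand parallel at about +39°, each having met a hard stop. The pile is clamped square with its top level with the red line, and the spare boards lie on the bench. Handing in.

```bash
python3 -c "
from h import *
print(robot.current_time_s()); workorder.close_job()"
```

```text
107.5917
the job is handed in; nothing more can be done
```

I did every step of the task in order and handed the job in at 107.6 s; the job gives no verdict, so what follows is from my own checks.

- **Strip:** I moved the dark strip off the jig to the bench at about (0.415, −0.375). It lay flat there in the picture.
- **Pile:** I stacked 2 thick and 2 thin boards (72 mm) at the end stop. In the last pictures the pile is square and its top is level with the red mark. The two spare thin boards are still on the bench.
- **Fence:** I slid it up by the grip until it stopped. It only measured 53 mm of travel, which looked short. A second push of about 20 N moved it less than 1 mm. The grip's position against the jig's dimensions puts the fence at about 0.059 m, so it probably started about 6 mm along its track. It needs 0.057 m, so that estimate is the one check with little margin.
- **Knobs:** I turned both clockwise to a hard stop. Torque jumped at about 127° on the near knob and 143° on the far one, and both bars ended parallel at about +39° to the jig.

No grip slip showed in the finger readings, and none of the thin boards still on the bench had been knocked aside in the pictures I checked.

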